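# Bed a round bar in a V-cradle and clamp it for drilling

## Robot

A 7-joint arm with a two-finger parallel gripper is mounted at the origin on a cart in front of the work surface, level with it; the furniture and walls round the work are solid. World frame = base frame: x ahead of the robot, y to its left, z up, the work surface at z = 0. Lengths are in mm, angles in rad, forces in N, time in s.
With the tool pointing down it reaches from about 400 to 875 mm from the base axis. Payload 4.4 kg.
Tool frame: the origin (TCP) lies at the very end of the fingers, on their centre line; the grasp point (between the pads) lies 19 mm behind it; z points along the fingers, y is the line along which they close (so a half turn about z gives the same grasp; the last joint's range is limited). The gripper opens to 85 mm and grips with 20 to 120 N. Pads are 22 mm wide; open, the fingers measure 114 mm over their backs; the gripper's body (76 mm by 85 mm) begins 54 mm behind the grasp point. The pads swing forward as they close: fully open they stand 13 mm farther back than shut.
Start: joints at [-1.394, 0.628, 0.038, 1.517, -0.027, 0.996, -0.02], TCP at [156.247, 630.956, 197.813] pointing down, gripper open.
Joint ranges: [-3.06, 3.06], [-0.37, 2.12], [-1.25, 1.32], [0.18, 2.47], [-1.1, 4.24], [0.23, 1.98], [-2.94, 2.94]. Speed limits (rad/s): [2.57, 2.57, 3.14, 3.14, 3.14, 3.14, 3.14].

## Interface

Orientations are given as [roll, pitch, yaw] about the fixed x, y, z axes, in that order (R = Rz(yaw) Ry(pitch) Rx(roll)).
In Python, from cell import monitor, viewer, workorder gives the robot as it stands.
- The arm moves only by the tool arm_command, never from a script. Its argument "series" is one flat list of numbers, 5 for each row, row after row: the opening in per cent of the stroke, from 0 (shut) to 100 (fully open), then the shift along the tool's x, y, z in cm, then the turn about the tool's z in degrees. In form: [claw, x, y, z, roll, claw, x, y, z, roll, ...]. A call has exactly 5 rows; each row is the pose to reach, as a shift and turn from the pose commanded when the call began, along the tool's axes at that moment; what a row does not reach only later rows make up. A row lasts 1/12 s, in which the tool goes at most 41.7 mm and 7.16 degrees, less where a joint would pass 70% of its speed; a pose out of reach is approached as far as the arm can. A call with a gripper value outside its range is refused whole. The fingers move at their own pace and stop on an object; the grip force is fixed at half the most. Time passes only in rows, so rows that repeat a pose let the fingers close, or fill a call up. It gives the time, the measured TCP pose, the force, the opening and the grip force at its end, in the units of the state.
- monitor.read_state(): the state, without advancing time (a new reading comes with each control period).
- viewer.get_image(name): name is "side" or "top"; returns (picture, depth): 420x560x3 uint8, red, green, blue; 420x560 float32, mm along the optical axis (not along the pixel's ray), 0 where there is no reading.
- viewer.camera_model(name): a dict with "mtx" (3x3 intrinsics, pixels), "R" (3x3) and "t" (3): a world point X has camera coordinates R X + t. Camera axes: x right, y down, z forward; pixel columns grow to the right and rows downward; lengths in mm; the calibration is good to about 2 mm. A picture is of the moment at which its call begins. camera_model takes no time and is no camera call.
- workorder.finish_job(): hands the job in; it is judged then, once.
The state is a dict: "clock": time; "qpos": joint angles; "qd": joint speeds; "tau": joint torques, N m; "eef_pos": TCP position; "tool_rot": TCP orientation; "force": force on the tool from outside, world axes, zero at the start; "torque": the same for the moment, N m; "width": finger opening in mm; "gripper_force": force on a finger pad.
Only numpy, scipy, OpenCV 4.12 (cv2) and the standard library are available. Lean on these libraries where they do the work, as an engineer would, in place of code of your own. Each camera call takes 0.05 s, during which the arm holds its last target. There are 200 camera calls.

## Task

Get the round aluminium bar ready for cross-drilling: lay it in the two V-rests of the cradle and slide it along them until it bears squarely against the end stop, firmly enough to feel but without forcing it. Let go of it, then swing the hinged strap over by its side handle and press it down gently until its sprung rubber foot holds the bar firmly, not merely touches it. Lay the bar in rather than dropping it, leave the bar against the stop, and leave the other things on the bench where they are.

Things in the scene. Friction and masses are not known exactly. Their poses are not given: they have to be found in the camera images.
- rod_center (a point): centre of the loose bar: round aluminium, 30 mm thick, 160 mm long, about 0.3 kg, both ends alike; its x axis runs along the bar. It starts lying on its side, its axis 15 mm above what it rests on
- vblock: drilling cradle, fixed to the bench: plywood base 200 x 112 x 18 mm with two dark wooden V-rests, an end stop and a strap. Origin on its underside at bench level, midway between the rests; x along the grooves to the stop, y across, away from the strap's hinge, z up. The base spans x -85 to 115, y -56 to 56 mm. Two hinge lugs, 102 mm high, fill x -65 to -31, y -54 to -36 mm
- groove_mid (a point): point of the cradle midway between the V-rests, on the axis of a bar lying in the grooves, 57 mm above the bench; axes as the cradle's. The rests stand 48 mm either side of it along x, each 20 mm thick, 48 mm wide, 53 mm high, with 90 degree grooves along x; the gap of 76 mm between them is free for fingers down to the base board
- stop: end stop: upright dark steel plate 36 mm wide, its top 64 mm above the bench. Origin on the face that meets the bar's end, on the bar's axis; axes as the cradle's. It is set 74 to 90 mm from the mid of the grooves, locked and rigid. Home: bar's centre 80 mm before this face. Sliding takes 2 to 5 N, more if the bar is also pressed down (it binds); then 4 to 10 N on the stop is right, 25 N too much
- strap: steel clamp strap, 20 mm wide. Origin on its hinge pin, x along the pin (the cradle's x), y along the strap to the handle; level over the bar when its y agrees with the cradle's y. Starts laid back, turned 2.7 to 2.9 rad up and away from the bar; can go to -0.4 rad. The hinge is stiff: about 4.5 N at the handle turns it and it stays where left
- strap_foot (a point): the strap's underside above the rubber foot, 45 mm from the pin. The foot is on a spring of 4 N/mm; its screw is set to an unknown height, so it meets a bedded bar's top anywhere from 0.2 to -0.1 rad of strap angle. Press on from there: 8 to 11 N in all, down on the handle, holds well; 16 N is too much. The stiff hinge then keeps the foot pressed
- strap_handle (a point): middle of the free part of the strap's handle, a round steel bar 12 mm thick that sticks out 50 mm sideways from the strap's tip, towards the end of the cradle away from the stop, parallel to the hinge pin and 92 mm from it; this point is 28 mm clear of the strap's side. The pin is 92 mm above the bench and 45 mm from the groove line. The bar can be taken between the fingers or pushed
- oiler: bystander: small dropper bottle, 33 mm wide, 102 mm high; origin under its centre
- offcut: bystander: timber offcut 35 x 85 x 18 mm; origin under its centre
- slip: bystander: grey teardrop slip stone 41 x 100 x 15 mm; origin under its centre
- pencil: bystander: green pencil 136 mm long, 7 mm thick; origin under its centre

How it is judged:
By the outcome, as a careful person would: the job done as asked, in the order asked, and still so for the second after the job is handed in, with the robot touching nothing.
It also fails if it takes over 72 s, if anything falls off the work surface, if the arm or the gripper's body presses on something with over 40 N, if the wrist force passes 120 N, or if a joint passes its speed limit or range.

## Working session

There is one attempt and no reset: what is moved stays moved. The work goes in short steps, Python scripts to look and compute and a tool call to move; the robot and the scene stay as the last step left them, time stands still between calls to the robot, and variables do not carry over. Pictures are saved under pics/ and viewed, at most 12 in all, crops included, and the job is handed in when it is done.

Besides the shell and the picture viewer there is one more tool, called after "Call:" in YAML: its name, and indented under it one key for each argument. arm_command: Moves the arm, as the interface text tells. Its arguments: {"type":"object","properties":{"series":{"type":"array","items":{"type":"number"}}},"required":["series"]}

```bash
mkdir -p pics; ls
python3 - <<'E'
from cell import monitor, viewer
import cv2, numpy as np
for n in("top","side"):
    p,d=viewer.get_image(n); cv2.imwrite(f"pics/{n}0.png",p[:,:,::-1]); np.savez(f"{n}0.npz",p=p,d=d)
    m=viewer.camera_model(n); R=np.array(m["R"]);print(n,np.round(m["mtx"],1).tolist(),R.round(3).tolist(),(-R.T@np.array(m["t"])).round(0))
print(monitor.read_state())
E
```

```text
pics
top [[422.5, 0.0, 276.6], [0.0, 422.5, 210.9], [0.0, 0.0, 1.0]] [[0.068, -0.998, -0.004], [-0.975, -0.066, -0.212], [0.212, 0.018, -0.977]] [316. -15. 944.]
side [[538.9, 0.0, 280.0], [0.0, 538.9, 215.4], [0.0, 0.0, 1.0]] [[0.922, -0.387, -0.02], [-0.272, -0.607, -0.747], [0.277, 0.694, -0.665]] [ 203. -785.  843.]
{'clock': 0.1, 'qpos': array([-1.39381821,  0.62925759,  0.03845171,  1.51826641, -0.027004  ,
        0.99631168, -0.02001737]), 'qd': array([ 0.00034879, -0.00106937,  0.00042302, -0.0026463 , -0.00020826,
       -0.00217687, -0.00016861]), 'tau': array([ 3.28524809e-03, -5.64537871e+01,  1.23103939e+00, -1.93975818e+01,
        1.14479326e-02,  5.42280628e-03,  3.67448919e-06]), 'eef_pos': array([156.08447667, 630.34098911, 196.97917651]), 'tool_rot': array([-3.13986784e+00,  1.84756328e-05,  2.89878941e+00]), 'force': array([ 0.21128574, -0.51035681, -1.14071347]), 'torque': array([ 0.01417328, -0.00977825, -0.03910891]), 'gripper_force': 0.0, 'width': 85.43178618688161}
```

View pics/top0.png

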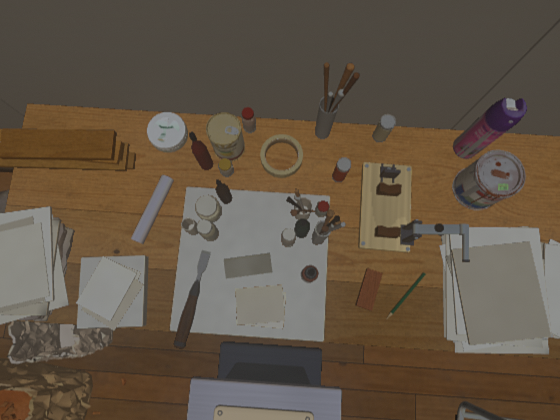

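View pics/side0.png

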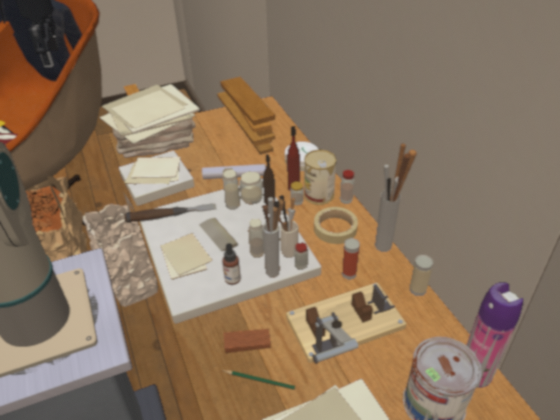

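The top view shows the bar, pale grey, from (167,180) to (138,240). The cradle is at (360-412, 165-250), with its stop at (390,172) and the strap laid back toward (465,240). The offcut is at (369,290), the pencil at (406,295), the bottle at (310,272) and the grey slip at (248,265).

```bash
cat > h.py <<'E'
import numpy as np, cv2
from cell import monitor, viewer
def cam(n):
    m=viewer.camera_model(n); return np.array(m["mtx"]),np.array(m["R"]),np.array(m["t"])
def ray(n,uv,z):
    K,R,t=cam(n); uv=np.atleast_2d(uv).astype(float); c=-R.T@t
    d=(R.T@np.linalg.inv(K)@np.c_[uv,np.ones(len(uv))].T).T
    return c+d*((z-c[2])/d[:,2])[:,None]
def proj(n,X):
    K,R,t=cam(n); p=(K@(R@np.atleast_2d(X).T+t[:,None])).T; return p[:,:2]/p[:,2:]
def cloud(n,d):
    K,R,t=cam(n); v,u=np.mgrid[:d.shape[0],:d.shape[1]]
    P=np.stack([(u-K[0,2])/K[0,0]*d,(v-K[1,2])/K[1,1]*d,d],-1)
    return (P-t)@R
E
python3 - <<'E'
from h import *
T=np.load("top0.npz");S=np.load("side0.npz")
a=cv2.resize(T['p'][150:265,345:485],None,fx=4,fy=4,interpolation=cv2.INTER_CUBIC)
cv2.imwrite("pics/c1.png",cv2.convertScaleAbs(a[:,:,::-1],alpha=1.6))
b=cv2.resize(S['p'][275:365,280:415],None,fx=5,fy=5,interpolation=cv2.INTER_CUBIC)
cv2.imwrite("pics/c2.png",cv2.convertScaleAbs(b[:,:,::-1],alpha=1.6))
C=cloud("top",T['d'])
# bar by depth
box=C[165:255,125:185]; pk=T['p'][165:255,125:185].astype(int)
m=(box[...,2]>12)&(box[...,2]<45)&(pk.max(2)-pk.min(2)<40)
cnt,_=cv2.findContours(m.astype(np.uint8),0,1); c=max(cnt,key=cv2.contourArea); r=cv2.minAreaRect(c); print(r)
mm=cv2.drawContours(np.zeros(m.shape,np.uint8),[c],-1,1,-1)>0
P=box[mm]; print(len(P),P.mean(0),np.percentile(P[:,2],[5,50,95]))
bx=cv2.boxPoints(r)+[125,165]; print(ray("top",bx,15).round(1))
r2=cv2.minAreaRect(P[:,:2].astype(np.float32)); print(r2)
# stop/rests heights map
print(np.round(C[165:255:6,355:480:8,2]).astype(int))
E
```

```text
((27.177682876586914, 43.341766357421875), (13.61190414428711, 72.00926208496094), 26.146841049194336)
962 [501.66519359 279.41909688  26.72516404] [16.50138882 26.9999249  31.10101394]
[[434.7 322.9  15. ]
 [588.5 271.3  15. ]
 [576.1 241.6  15. ]
 [423.2 294.   15. ]]
((450.6659851074219, 127.58489990234375), (356.9881286621094, 160.26361083984375), 70.76944732666016)
[[ -1  15  19  18  16  16  16   2  -1  -2   2   1  -1  -1   2 117]
 [  1  17  19  17  65  62  17  19   1  -2   1   2   0   4  74 119]
 [ -1  16  16  19  22  28  18  14  -1   0   3   0  -3  36  76 111]
 [  1  16  18  46  18  15  17  -2   0  -1  -1  -2  -1  36  72 103]
 [ -1  16  17  47  41  46  18  -1  -2  -2   0   0  -3  32  62  90]
 [  0  18  17  17  19  23  18  -2  -4  -1  -1  -3   1  19  48  71]
 [  0  17  19  17  16  16  17  -1  -1  -2   1   0  -1   7  26  49]
 [  2  19  15  20  15  16  20   0   2   2  -1   0   0   2   6  16]
 [  1  17  16  18  16  17  18   0   1  -2   0   1   1  -2  -1   1]
 [  0  18  17  19  17  15  18  -1  -1   1  -2  -1   2  -1  -3   2]
 [  0  13  16  50  17  17  22  68  98 105 126 129 124 128 138  -1]
 [  1  17  18  48  34  49  19  24 101 106 944 118 126 131 136  36]
 [  0  18  18  16  16  28  22  83  91  -5  -1  12  36  36 137  36]
 [ -1  19  17  18  16  16  18  22   2   0   1  10  36  37 138  34]
 [ -2   2   3  10  16  19  18   0   0   0  -1  15  40  40 138  44]]
```

View pics/c1.png

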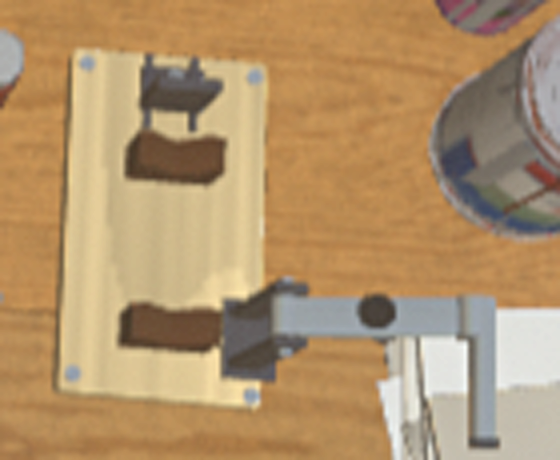

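View pics/c2.png

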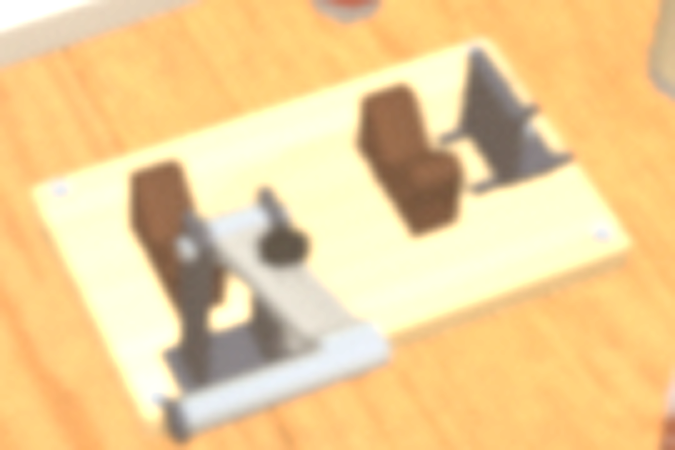

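The crops show the cradle's board, with corners in the top crop at (75,50), (268,68), (258,408) and (57,392). The stop is at crop (178,92), the hinge lugs at (248,335) and the strap reaches back to the handle at (482,370). So cradle x points roughly along world +x, and the hinge is on the −y (world) side.

Run:
```python
from h import *
T=np.load("top0.npz");S=np.load("side0.npz")
for n,I,(r0,r1,c0,c1) in (("top",T,(150,265,345,425)),("side",S,(275,365,280,415))):
    hsv=cv2.cvtColor(I['p'],cv2.COLOR_RGB2HSV)[r0:r1,c0:c1]; C=cloud(n,I['d'])[r0:r1,c0:c1]
    z=C[...,2]; ok=(I['d'][r0:r1,c0:c1]>0)
    m=ok&(z>11)&(z<24); m=cv2.morphologyEx(m.astype(np.uint8),cv2.MORPH_OPEN,np.ones((3,3)))
    cnt,_=cv2.findContours(m,0,2); c=max(cnt,key=cv2.contourArea); h=cv2.convexHull(c)
    r=cv2.minAreaRect(h); bx=cv2.boxPoints(r)+[c0,r0]
    W=ray(n,h[:,0]+[c0,r0],18)[:,:2].astype(np.float32); print(n,"hull world rect",cv2.minAreaRect(W), cv2.boxPoints(cv2.minAreaRect(W)).round(1).tolist())
    # tall parts
    for nm,lo,hi in (("rest",38,56),("stop",57,70)):
        k=(ok&(z>lo)&(z<hi)).astype(np.uint8); nl,l,st,ce=cv2.connectedComponentsWithStats(k)
        for i in range(1,nl):
            if st[i,4]>8: P=C[l==i]; print(nm,st[i,4],P.mean(0).round(1),P.min(0).round(0),P.max(0).round(0))
# handle from top: high points right
C=cloud("top",T['d'])[215:265,455:485]; k=(C[...,2]>128)&(C[...,2]<150); P=C[k]; print("handle",P.mean(0),P.min(0),P.max(0))
```

```text
top hull world rect ((546.1814575195312, -243.98764038085938), (119.29835510253906, 200.02391052246094), 89.27874755859375) [[445.3999938964844, -302.3999938964844], [645.4000244140625, -304.8999938964844], [646.9000244140625, -185.60000610351562], [446.8999938964844, -183.10000610351562]]
rest 48 [ 611.4 -240.4   46.8] [ 609. -260.   38.] [ 616. -225.   56.]
rest 91 [ 579.4 -227.1   46.7] [ 570. -238.   38.] [ 591. -218.   55.]
rest 102 [ 578.8 -254.9   46.2] [ 569. -265.   39.] [ 590. -243.   54.]
rest 96 [ 483.9 -225.4   46.6] [ 474. -238.   38.] [ 494. -216.   55.]
rest 14 [ 495.7 -280.4   46.6] [ 494. -290.   38.] [ 499. -276.   54.]
rest 100 [ 483.1 -253.6   46.8] [ 474. -263.   38.] [ 494. -242.   55.]
rest 15 [ 467.4 -281.5   46.6] [ 466. -291.   38.] [ 471. -276.   55.]
stop 73 [ 614.  -243.1   62.5] [ 610. -261.   57.] [ 619. -225.   67.]
stop 12 [ 495.4 -279.9   62.5] [ 494. -286.   57.] [ 499. -277.   69.]
stop 12 [ 467.4 -281.7   63.8] [ 466. -291.   59.] [ 471. -276.   69.]
side hull world rect ((546.730712890625, -245.34849548339844), (114.32372283935547, 201.661880493
[... 321 characters left out ...]
[ 580.4 -230.4   46.2] [ 570. -243.   38.] [ 592. -218.   54.]
rest 144 [ 484.2 -228.3   46.2] [ 475. -239.   38.] [ 496. -216.   53.]
rest 118 [ 579.1 -261.3   46.6] [ 570. -269.   38.] [ 591. -246.   53.]
rest 24 [ 476.1 -255.    45.5] [ 474. -264.   38.] [ 485. -244.   52.]
rest 43 [ 468.3 -288.6   47.3] [ 466. -296.   39.] [ 472. -278.   55.]
rest 18 [ 495.9 -289.6   42. ] [ 494. -295.   38.] [ 500. -278.   49.]
stop 82 [ 614.5 -245.4   62.6] [ 611. -263.   57.] [ 620. -227.   68.]
stop 32 [ 468.2 -288.7   63.2] [ 466. -295.   58.] [ 472. -276.   70.]
handle [ 459.05161548 -364.58386637  134.39920746] [ 418.36043378 -373.7595044   128.01023805] [ 492.04770592 -349.82348797  139.93019159]
```

```bash
cat >> h.py <<'E'
from scipy.spatial.transform import Rotation as Ro
def go(x,y,z,yaw):
    "shift in tool axes, cm, and turn in deg from the present pose (tool pointing down)"
    s=monitor.read_state(); R=Ro.from_euler('xyz',s['tool_rot'])
    d=R.inv().apply(np.array([x,y,z])-s['eef_pos'])/10
    w=(s['tool_rot'][2]-yaw+np.pi)%(2*np.pi)-np.pi
    print("t%.2f"%s['clock'],"shift",d.round(2),"turn",np.degrees(w).round(1),"at",s['eef_pos'].round(1),s['tool_rot'].round(3),"F",s['force'].round(1),"w",round(s['width'],1),"g",round(s['gripper_force'],1))
E
python3 -c "
from h import *
import math
go(513,280,197,math.pi-.324)"
```

```text
t0.10 shift [-4.307e+01 -2.543e+01  4.000e-02] turn 4.7 at [156.1 630.3 197. ] [-3.14   0.     2.899] F [ 0.2 -0.5 -1.1] w 85.4 g 0.0
```

Call:
arm_command:
  series: [100,-2.9,-1.7,0,1,100,-5.8,-3.4,0,2,100,-8.7,-5.1,0,3,100,-11.6,-6.8,0,4,100,-14.4,-8.5,0,4.7]

```text
clock: 0.52
eef_pos: [276.6, 512.2, 197.4]
tool_rot: [-3.141, 0.0, 2.816]
force: [0.1, 1.1, -0.3]
width: 85.5
gripper_force: 0.0
```

```bash
python3 -c "
from h import *
import math
go(513,280,197,math.pi-.324)"
```

```text
t0.52 shift [-29.83 -14.43   0.06] turn -0.1 at [276.6 512.2 197.4] [-3.141  0.     2.816] F [ 0.1  1.1 -0.3] w 85.5 g 0.0
```

Call:
arm_command:
  series: [100,-3,-1.4,0,0,100,-6,-2.9,0,0,100,-9,-4.3,0,0,100,-12,-5.8,0,0,100,-14.9,-7.2,0,0]

```text
clock: 0.93
eef_pos: [394.7, 396.3, 197.5]
tool_rot: [-3.141, -0.0, 2.816]
force: [0.5, 0.5, 0.0]
width: 85.8
gripper_force: 0.0
```

Call:
arm_command:
  series: [100,-3,-1.4,0,0,100,-6,-2.9,2,0,100,-9,-4.3,5,0,100,-12,-5.8,8,0,100,-14.9,-7.2,10,0]

```text
clock: 1.35
eef_pos: [510.0, 282.9, 97.3]
tool_rot: [-3.141, -0.002, 2.818]
force: [0.2, 0.2, 0.3]
width: 85.4
gripper_force: 0.0
```

Run:
```python
from h import *
import math
T,d=viewer.get_image("top");S,d2=viewer.get_image("side")
cv2.imwrite("pics/g.png",cv2.convertScaleAbs(np.hstack([cv2.resize(T[150:270,100:220],None,fx=3.3,fy=3.3,interpolation=2),cv2.resize(S[110:230,170:290],None,fx=3.3,fy=3.3,interpolation=2)])[:,:,::-1],alpha=1.6))
go(513,280,30,math.pi-.324)
C=cloud("side",d2)[140:200,180:290]; k=(C[...,2]>10)&(C[...,2]<34)&(C[...,1]>200)&(C[...,1]<340)&(C[...,0]<600)&(C[...,0]>410); print(cv2.minAreaRect(C[k][:,:2].astype(np.float32)))
```

```text
t1.45 shift [0.15 0.53 6.5 ] turn -0.6 at [512.9 275.   95.1] [-3.133e+00 -1.000e-03  2.807e+00] F [-0.  -0.5  0.7] w 85.2 g 0.0
((498.89971923828125, 243.53765869140625), (116.03246307373047, 159.94703674316406), 79.33451080322266)
```

View pics/g.png

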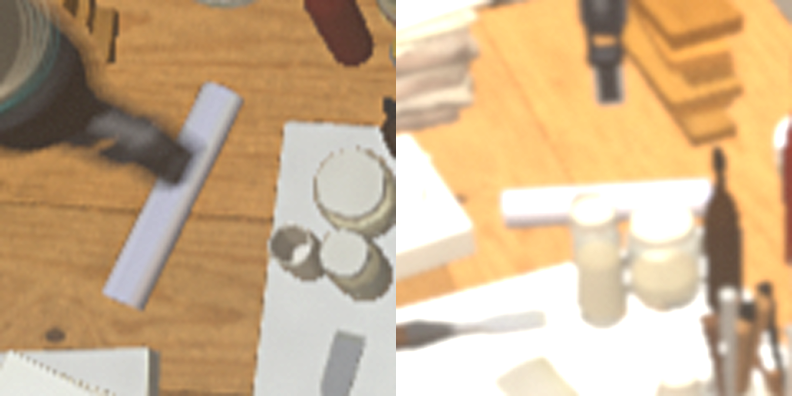

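The left panel shows the bar undisturbed from (222,85) to (122,300), with the gripper above it. The right panel shows the bar at (500-710, 200) behind the jars. The arm was still settling, so I'll descend a little and read again.

Call:
arm_command:
  series: [100,0,0,1,0,100,0,0,2,0,100,0,0,3,0,100,0,0,3,0,100,0,0,3,0]

```text
clock: 1.87
eef_pos: [509.3, 284.7, 68.6]
tool_rot: [-3.141, -0.001, 2.819]
force: [-0.5, -0.2, -0.2]
width: 85.4
gripper_force: 0.0
```

Run:
```python
from h import *
import math
go(513,280,1.5,math.pi-.324)
```

```text
t1.87 shift [-0.51 -0.33  6.71] turn 0.1 at [509.3 284.7  68.6] [-3.141e+00 -1.000e-03  2.819e+00] F [-0.5 -0.2 -0.2] w 85.4 g 0.0
```

Call:
arm_command:
  series: [100,-0.3,-0.2,1.5,0,100,-0.5,-0.3,3.2,0,100,-0.5,-0.3,5,0,100,-0.5,-0.3,6.4,0,100,-0.5,-0.3,6.6,0]

```text
clock: 2.28
eef_pos: [512.8, 279.3, 1.6]
tool_rot: [-3.14, -0.002, 2.818]
force: [-0.8, 0.9, -0.5]
width: 85.1
gripper_force: 0.0
```

Call:
arm_command:
  series: [60,0,0,0,0,40,0,0,0,0,20,0,0,0,0,0,0,0,0,0,0,0,0,0,0]

```text
clock: 2.7
eef_pos: [514.9, 279.6, 4.1]
tool_rot: [3.14, 0.001, 2.817]
force: [-0.2, -0.1, 0.6]
width: 25.7
gripper_force: 0.0
```

Call:
arm_command:
  series: [0,0,0,0,0,0,0,0,0,0,0,0,0,0,0,0,0,0,0,0,0,0,0,0,0]

```text
clock: 3.12
eef_pos: [514.3, 279.3, 3.2]
tool_rot: [-3.142, -0.0, 2.817]
force: [0.0, 0.3, -0.0]
width: -0.2
gripper_force: 0.0
```

Run:
```python
from h import *
T,d=viewer.get_image("top");S,d2=viewer.get_image("side")
cv2.imwrite("pics/g2.png",cv2.convertScaleAbs(np.hstack([cv2.resize(T[150:270,100:220],None,fx=3.3,fy=3.3,interpolation=2),cv2.resize(S[110:230,170:290],None,fx=3.3,fy=3.3,interpolation=2)])[:,:,::-1],alpha=1.6))
s=monitor.read_state(); print(s['eef_pos'],proj("top",s['eef_pos']),proj("side",s['eef_pos']))
C=cloud("top",d); 
for v in range(170,252,8): print(v,C[v,125:185:4,2].round(0).astype(int))
```

```text
[514.28457026 279.22507553   3.12793381] [[155.82396042 205.34905471]] [[237.6891571  174.95202764]]
170 [297 280 263 247 212  -1   1   0  -1  -2  -1   1  -1  -1  -2]
178 [282 271 254 245 226 203 173   2   0  28  29  25   1  -1  -3]
186 [263 252 247 233 209 196 176  -1  28  30  25  19   0  -1  -2]
194 [240 231 209 209 193 181 163 146  27  30  19   1  -3   0  -2]
202 [193 192 187 179 135 113  89  92 126 130 129   2  -1  -2   0]
210 [ 0 -1  0  0  0 28 30 28 21  2 -3 -3 -1  0 -1]
218 [ 0  0 -1 -2 27 31 27 21 -1 -1  0  0 -1 -3 -1]
226 [-1 -3 -1 25 32 27 23  1 -2 -3 -1  2 -4  0 26]
234 [ 0  0 25 29 27 21 -1 -2 -3  0 -2 -1 -1 -2 27]
242 [  3  -1   0  -1  17   2 944  -2   0   1  -1 944  -1   1  28]
250 [ 2  1 -1  0 -2  0  0  0 -1 -1  1  0  0  0 29]
```

View pics/g2.png

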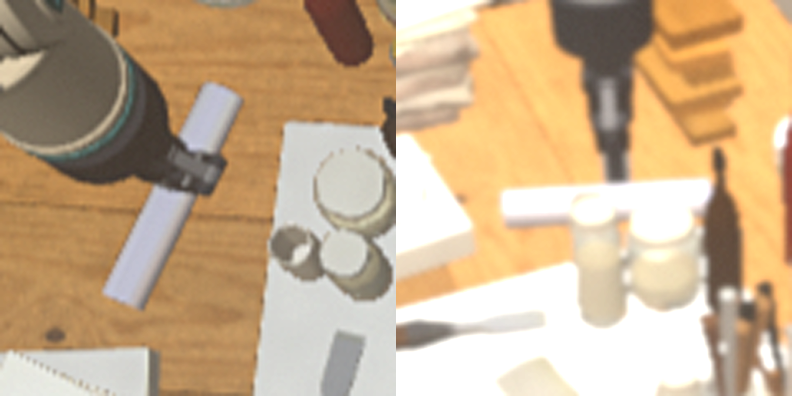

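The fingers shut without taking the bar. In the side panel, the fingertip at (617,185) ends at the bar's far edge, so I'll check the bar's position in both views.

Run:
```python
from h import *
T,d=viewer.get_image("top");S,d2=viewer.get_image("side")
for n,I,D,(r0,r1,c0,c1) in (("top",T,d,(165,255,125,185)),("side",S,d2,(155,195,190,275))):
    C=cloud(n,D)[r0:r1,c0:c1]; p=I[r0:r1,c0:c1].astype(int)
    m=(C[...,2]>11)&(C[...,2]<36)&(p.max(2)-p.min(2)<60)&(C[...,0]>400)&(C[...,0]<620)&(C[...,1]>220)&(C[...,1]<345)
    m=cv2.morphologyEx(m.astype(np.uint8),2,np.ones((3,3)))
    nl,l,st,ce=cv2.connectedComponentsWithStats(m); 
    for i in range(1,nl):
        if st[i,4]>60:
            P=C[l==i]; A=np.c_[P[:,0]-510,np.ones(len(P))]; k=np.linalg.lstsq(A,P[:,1],rcond=None)[0]
            print(n,st[i],P.mean(0).round(1),P.min(0).round(0),P.max(0).round(0),"y at x=510",k.round(3))
C=cloud("side",d2); 
for v in range(150,184,3): print(v,C[v,228:248:3].round(0).astype(int).tolist())
```

```text
top [ 30  10  18  20 255] [558.2 261.4  25.8] [535. 245.  11.] [583. 281.  33.] y at x=510 [-2.13000e-01  2.71633e+02]
top [  7  41  27  37 509] [466.1 291.5  25.6] [426. 268.  11.] [507. 318.  34.] y at x=510 [ -0.304 278.194]
side [ 43   9  33  12 253] [541.7 263.5  25.5] [504. 241.  12.] [582. 291.  33.] y at x=510 [ -0.304 273.12 ]
side [ 13  12  21  11 198] [453.5 291.6  24.1] [428. 277.  12.] [481. 308.  33.] y at x=510 [-2.46000e-01  2.77639e+02]
150 [[528, 399, 0], [488, 225, 123], [495, 224, 121], [505, 234, 112], [508, 219, 120], [567, 387, -3], [574, 381, -1]]
153 [[524, 387, 0], [490, 237, 106], [498, 239, 102], [506, 239, 100], [512, 234, 101], [561, 368, 1], [203, -785, 843]]
156 [[520, 373, 0], [495, 255, 84], [507, 270, 71], [514, 270, 68], [523, 273, 64], [557, 357, 0], [566, 360, -5]]
159 [[515, 358, 2], [522, 355, 1], [506, 269, 63], [512, 264, 64], [522, 272, 56], [553, 348, -4], [559, 341, 0]]
162 [[511, 347, 0], [518, 343, 1], [506, 273, 51], [514, 273, 48], [521, 271, 48], [546, 327, 3], [554, 327, 0]]
165 [[507, 336, -1], [513, 330, 1], [507, 278, 38], [514, 275, 38], [520, 269, 40], [532, 285, 25], [537, 276, 30]]
168 [[467, 191, 99], [473, 188, 100], [505, 276, 30], [512, 272, 31], [521, 276, 25], [526, 268, 29], [533, 265, 29]]
171 [[456, 152, 121], [463, 155, 117], [468, 148, 120], [510, 269, 24], [517, 265, 25], [526, 268, 20], [532, 261, 23]]
174 [[452, 140, 122], [458, 140, 120], [464, 134, 123], [509, 266, 17], [517, 268, 13], [492, 160, 96], [501, 166, 89]]
177 [[448, 130, 122], [455, 130, 120], [462, 129, 119], [469, 133, 114], [517, 268, 4], [490, 154, 92], [496, 150, 93]]
180 [[449, 136, 110], [454, 130, 112], [461, 129, 110], [469, 133, 106], [484, 159, 82], [485, 141, 94], [492, 141, 92]]
183 [[447, 131, 105], [453, 126, 107], [459, 124, 106], [467, 129, 100], [481, 153, 78], [484, 139, 87], [489, 133, 90]]
```

Call:
arm_command:
  series: [0,0,0,-1,0,0,0,0,-2.5,0,0,0,0,-4,0,0,0,0,-4,0,0,0,0,-4,0]

```text
clock: 3.73
eef_pos: [515.1, 279.7, 44.4]
tool_rot: [3.14, 0.002, 2.817]
force: [-0.2, 0.8, -0.3]
width: 0.1
gripper_force: 0.0
```

Run:
```python
from h import *
monitor.read_state()
S,d2=viewer.get_image("side"); T,d=viewer.get_image("top")
s=monitor.read_state(); e=s['eef_pos']; print(e,s['tool_rot'],s['width'],s['force'],proj("side",e),proj("top",e))
C=cloud("side",d2)
for v in range(120,180,3): print(v,C[v,226:250:4].round(0).astype(int).tolist())
cv2.imwrite("pics/g3.png",cv2.convertScaleAbs(np.hstack([cv2.resize(T[150:250,100:200],None,fx=3.9,fy=3.9,interpolation=2),cv2.resize(S[90:190,185:285],None,fx=3.9,fy=3.9,interpolation=2)])[:,:,::-1],alpha=1.6))
```

```text
[514.00574714 279.1611421   43.02930236] [-3.14130916e+00 -3.78380945e-04  2.81678850e+00] 0.1983379995730579 [-0.54255446  0.41292997 -0.68916144] [[236.44172401 162.36351187]] [[150.69721082 201.38340352]]
120 [[494, 264, 180], [497, 243, 191], [508, 246, 187], [521, 259, 176], [593, 458, 46], [591, 415, 70]]
123 [[493, 263, 173], [496, 241, 184], [505, 240, 182], [519, 253, 171], [588, 443, 46], [598, 438, 46]]
126 [[560, 511, 4], [498, 249, 172], [503, 236, 178], [519, 255, 162], [582, 426, 48], [592, 421, 48]]
129 [[557, 504, -1], [503, 271, 149], [501, 230, 173], [521, 264, 149], [599, 483, 0], [585, 401, 52]]
132 [[553, 491, -2], [490, 225, 172], [498, 223, 170], [506, 217, 172], [593, 467, 1], [583, 399, 44]]
135 [[548, 476, -2], [489, 226, 163], [498, 224, 162], [507, 221, 161], [588, 452, 2], [203, -785, 843]]
138 [[542, 457, 1], [491, 235, 149], [501, 237, 144], [511, 238, 142], [582, 436, 3], [592, 430, 3]]
141 [[539, 448, -2], [494, 250, 131], [505, 252, 126], [513, 245, 129], [579, 428, -2], [588, 419, 1]]
144 [[533, 432, -2], [542, 422, 2], [509, 269, 106], [519, 269, 
[... 443 characters left out ...]
, 365, -2], [521, 361, -3], [529, 352, 1], [540, 349, 0], [550, 347, -2], [559, 341, -1]]
162 [[506, 350, -1], [516, 345, 0], [525, 338, 2], [534, 333, 3], [545, 333, -1], [554, 326, 1]]
165 [[501, 336, 1], [512, 336, -2], [521, 329, -1], [531, 326, -2], [541, 323, -3], [538, 277, 29]]
168 [[464, 196, 97], [471, 188, 101], [506, 277, 29], [515, 273, 29], [524, 269, 29], [535, 269, 26]]
171 [[451, 153, 122], [460, 151, 121], [468, 147, 121], [513, 268, 24], [522, 264, 24], [532, 263, 21]]
174 [[448, 144, 121], [456, 141, 121], [464, 136, 121], [511, 266, 16], [521, 264, 15], [499, 160, 94]]
177 [[446, 137, 118], [452, 129, 122], [462, 131, 117], [514, 278, -3], [488, 154, 93], [497, 156, 89]]
```

View pics/g3.png

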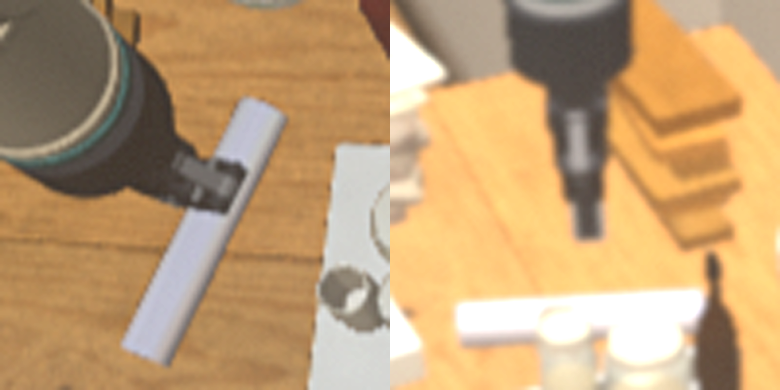

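In the side panel, the closed fingertip at (588,240) hangs well above the bar. Depth puts it about 40 mm higher than the reported TCP, while x and y agree. I'll measure that offset before gripping again.

Run:
```python
from h import *
e=monitor.read_state()['eef_pos']; print(e)
for k in range(2):
    S,d2=viewer.get_image("side"); C=cloud("side",d2)
    m=(np.abs(C[...,0]-e[0])<25)&(np.abs(C[...,1]-e[1])<22)&(C[...,2]>50)&(C[...,2]<120)
    v,u=np.nonzero(m); vb=v.max(); print("rows",vb,[ (r,int((v==r).sum()),C[r][m[r]].mean(0).round(1).tolist()) for r in range(vb-4,vb+1)])
    uc=u[v>=vb-4].mean(); print("col",uc)
    # ray of bottom edge meets plane y = finger face
    K,R,t=cam("side"); c=-R.T@t; dr=R.T@np.linalg.inv(K)@[uc,vb+.5,1]
    for yf in (e[1]-8,e[1]): print("at y",yf, c+dr*(yf-c[1])/dr[1])
```

```text
[514.00574714 279.1611421   43.02930236]
rows 152 [(148, 9, [513.1, 268.5, 93.5]), (149, 9, [513.1, 269.3, 90.0]), (150, 9, [512.8, 268.9, 87.5]), (151, 9, [513.0, 270.5, 83.5]), (152, 8, [512.7, 274.7, 77.9])]
col 235.9090909090909
at y 271.1611420994207 [512.60787132 271.1611421   78.65609166]
at y 279.1611420994207 [514.95010773 279.1611421   72.86785011]
rows 152 [(148, 10, [512.4, 270.5, 92.5]), (149, 9, [512.8, 268.4, 90.7]), (150, 9, [512.5, 268.2, 88.0]), (151, 9, [513.0, 270.4, 83.5]), (152, 8, [512.4, 273.6, 78.7])]
col 235.8
at y 271.1611420994207 [512.32995777 271.1611421   78.7368169 ]
at y 279.1611420994207 [514.67008907 279.1611421   72.94918683]
```

Call:
arm_command:
  series: [100,0,0,0,0,100,0,0,0,0,100,0,0,0,0,100,0,0,0,0,100,0,0,1,0]

```text
clock: 4.35
eef_pos: [515.7, 280.0, 34.3]
tool_rot: [3.139, 0.002, 2.817]
force: [0.8, 0.2, 0.6]
width: 60.3
gripper_force: 0.0
```

Call:
arm_command:
  series: [100,0,0,1.5,0,100,0,0,3,0,100,0,0,4.5,0,100,0,0,5.5,0,100,0,0,6,0]

```text
clock: 4.77
eef_pos: [513.2, 278.6, -28.8]
tool_rot: [-3.14, -0.002, 2.817]
force: [-0.1, 0.7, 0.4]
width: 85.4
gripper_force: 0.0
```

Call:
arm_command:
  series: [100,0,0,0.1,0,100,0,0,0.2,0,100,0,0,0.3,0,100,0,0,0.3,0,100,0,0,0.3,0]

```text
clock: 5.18
eef_pos: [514.8, 279.5, -29.2]
tool_rot: [3.141, 0.001, 2.817]
force: [-0.8, -0.2, 1.2]
width: 85.4
gripper_force: 0.0
```

Call:
arm_command:
  series: [60,0,0,0,0,40,0,0,0,0,0,0,0,0,0,0,0,0,0,0,0,0,0,0,0]

```text
clock: 5.6
eef_pos: [514.4, 279.3, -29.4]
tool_rot: [3.141, 0.0, 2.817]
force: [0.0, -0.0, 3.5]
width: 28.0
gripper_force: 59.0
```

Call:
arm_command:
  series: [0,0,0,0,0,0,0,0,0,0,0,0,0,0,0,0,0,0,0,0,0,0,0,0,0]

```text
clock: 6.02
eef_pos: [514.4, 279.3, -29.4]
tool_rot: [3.141, 0.0, 2.817]
force: [-0.8, -1.0, 5.1]
width: 28.0
gripper_force: 59.1
```

Call:
arm_command:
  series: [60,0,0,0,0,60,0,0,0,0,60,0,0,0,0,60,0,0,0.3,0,60,0,0,0.5,0]

```text
clock: 6.43
eef_pos: [514.2, 279.2, -35.3]
tool_rot: [-3.141, -0.0, 2.817]
force: [-0.5, 0.6, 0.1]
width: 51.5
gripper_force: 0.0
```

Call:
arm_command:
  series: [60,0,0,0.1,0,60,0,0,0.2,0,60,0,0,0.3,0,60,0,0,0.3,0,60,0,0,0.3,0]

```text
clock: 6.85
eef_pos: [514.1, 279.1, -36.7]
tool_rot: [-3.141, -0.0, 2.817]
force: [-2.6, -1.0, 11.7]
width: 50.8
gripper_force: 5.8
```

Call:
arm_command:
  series: [0,0,0,0,0,0,0,0,0,0,0,0,0,0,0,0,0,0,0,0,0,0,0,0,0]

```text
clock: 7.27
eef_pos: [516.0, 280.3, -33.8]
tool_rot: [3.138, 0.002, 2.817]
force: [-4.6, -1.5, 31.3]
width: 28.2
gripper_force: 68.5
```

Call:
arm_command:
  series: [0,0,0,-0.5,0,0,0,0,-1.5,0,0,0,0,-3,0,0,0,0,-4.5,0,0,0,0,-6,0]

```text
clock: 7.68
eef_pos: [513.6, 278.9, 22.3]
tool_rot: [-3.14, -0.001, 2.817]
force: [0.4, 0.3, -3.3]
width: 27.9
gripper_force: 59.3
```

Call:
arm_command:
  series: [0,0,0,-3,0,0,0,0,-6,0,0,0,0,-9,0,0,0,0,-11,0,0,0,0,-12,0]

```text
clock: 8.1
eef_pos: [515.4, 279.8, 144.9]
tool_rot: [3.139, 0.002, 2.817]
force: [0.9, 0.2, -3.0]
width: 28.3
gripper_force: 59.5
```

Run:
```python
from h import *
T=np.load("top0.npz");S=np.load("side0.npz")
P=np.vstack([cloud(n,I['d'])[I['d']>0] for n,I in(("top",T),("side",S))])
for y0 in range(-320,200,40):
    row=[]
    for x0 in range(400,700,40):
        q=P[(P[:,0]>=x0)&(P[:,0]<x0+40)&(P[:,1]>=y0)&(P[:,1]<y0+40)&(P[:,2]<400)]; row.append(int(np.percentile(q[:,2],99)) if len(q)>3 else -99)
    print(y0,row)
c=np.pi-0.016
go(532,-239,150,c)
T,d=viewer.get_image("top");S,d2=viewer.get_image("side")
np.savez("l.npz",T=T,d=d,S=S,d2=d2)
C=cloud("side",d2); e=monitor.read_state()['eef_pos']
m=(np.abs(C[...,0]-e[0])<100)&(np.abs(C[...,1]-e[1])<60)&(C[...,2]>e[2]+20)&(C[...,2]<e[2]+75); Q=C[m]; print(len(Q),Q.min(0),Q.max(0),np.percentile(Q[:,2],[5,50,95]))
```

```text
-320 [2, 126, 128, 20, 20, 20, 19, 2]
-280 [3, 98, 100, 20, 52, 65, 20, 83]
-240 [13, 50, 52, 21, 53, 64, 21, 85]
-200 [3, 20, 20, 20, 20, 20, 19, 3]
-160 [2, 3, 2, 3, 88, 91, 2, 268]
-120 [31, 244, 217, 85, 3, 89, 3, 237]
-80 [32, 155, 137, 145, 4, 26, 27, 141]
-40 [108, 119, 166, 160, 3, 26, 26, 26]
0 [44, 32, 31, 32, 3, 27, 26, 26]
40 [43, 32, 32, 32, 3, 25, 26, 84]
80 [40, 32, 47, 163, 49, 109, 110, 110]
120 [103, 123, 94, 141, 51, 111, 110, 111]
160 [32, 101, 94, 89, 3, 180, 111, 90]
t8.10 shift [-18.13 -48.63  -0.6 ] turn -17.7 at [515.4 279.8 144.9] [3.139e+00 2.000e-03 2.817e+00] F [ 0.9  0.2 -3. ] w 28.3 g 59.5
885 [427.32828773 241.24295968 177.6060999 ] [583.12150647 316.71416041 215.96230132] [184.6887022  200.84478651 209.29118031]
```

Call:
arm_command:
  series: [0,-0.8,-2,-3.3,0,0,-1.8,-5,-6,0,0,-3,-8.5,-8.5,0,0,-4.5,-12.3,-10.3,0,0,-6,-16.2,-11,0]

```text
clock: 8.62
eef_pos: [519.2, 112.4, 251.2]
tool_rot: [3.141, 0.0, 2.819]
force: [1.3, -0.2, -2.4]
width: 28.5
gripper_force: 60.0
```

Call:
arm_command:
  series: [0,-1.2,-3.2,0,0,0,-2.4,-6.5,0,0,0,-3.6,-9.7,0,0,0,-4.8,-13,0,0,0,-6,-16.2,0,0]

```text
clock: 9.03
eef_pos: [522.7, -61.4, 248.7]
tool_rot: [-3.14, -0.004, 2.817]
force: [0.4, 0.1, -2.8]
width: 28.3
gripper_force: 60.1
```

Call:
arm_command:
  series: [0,-1.2,-3.2,0,-3.5,0,-2.4,-6.5,0,-7,0,-3.6,-9.7,0,-10.5,0,-4.8,-13,0,-14,0,-5.9,-16.2,0,-17.7]

```text
clock: 9.45
eef_pos: [527.2, -233.5, 248.3]
tool_rot: [3.14, -0.004, 3.129]
force: [0.6, 0.6, -2.9]
width: 28.1
gripper_force: 60.1
```

Call:
arm_command:
  series: [0,0,0,2,0,0,0,0,4,0,0,0,0,6,0,0,0,0,7,0,0,0,0,7,0]

```text
clock: 9.87
eef_pos: [525.7, -230.9, 176.7]
tool_rot: [3.139, -0.008, 3.126]
force: [-0.4, 0.6, -2.3]
width: 28.3
gripper_force: 60.2
```

Run:
```python
from h import *
go(529,-241,70,np.pi-0.016)
```

```text
t9.87 shift [-0.43 -1.04 10.67] turn 0.0 at [ 525.7 -230.9  176.7] [ 3.139 -0.008  3.126] F [-0.4  0.6 -2.3] w 28.3 g 60.2
```

Call:
arm_command:
  series: [0,-0.2,-0.5,3,0,0,-0.4,-1,6,0,0,-0.4,-1,9,0,0,-0.4,-1,11,0,0,-0.4,-1,11,0]

```text
clock: 10.28
eef_pos: [529.5, -240.6, 67.0]
tool_rot: [3.139, -0.007, 3.126]
force: [-0.2, 0.8, -3.3]
width: 28.2
gripper_force: 60.1
```

Call:
arm_command:
  series: [0,0,0,0,0,0,0,0,0,0,0,0,0,0,0,0,0,0,0,0,0,0,0,0,0]

```text
clock: 10.7
eef_pos: [533.3, -242.5, 72.3]
tool_rot: [-3.141, 0.002, 3.126]
force: [-0.5, 0.3, -3.0]
width: 28.2
gripper_force: 60.1
```

```bash
cat > look.py <<'E'
from h import *
import sys
def bar(zlo,zhi,show=None):
    go(529,-241,20,np.pi-0.016)
    T,d=viewer.get_image("top");S,d2=viewer.get_image("side")
    for n,I,D in(("top",T,d),("side",S,d2)):
        C=cloud(n,D); p=I.astype(int)
        m=(C[...,0]>420)&(C[...,0]<640)&(np.abs(C[...,1]+241)<28)&(C[...,2]>zlo)&(C[...,2]<zhi)
        k=(p.max(2)-p.min(2)<45)&(p.mean(2)>75)&m
        k=cv2.morphologyEx(k.astype(np.uint8),2,np.ones((2,2)))>0
        Q=C[k]
        if len(Q)<30: print(n,len(Q)); continue
        f=np.polyfit(Q[:,0]-532,Q[:,1],1); print(n,len(Q),"x",np.percentile(Q[:,0],[.5,99.5]).round(1),"y",np.percentile(Q[:,1],[1,99]).round(1),"z",np.percentile(Q[:,2],[1,50,98]).round(1),"fit",f.round(3))
        for a,b in((440,480),(490,520),(545,570),(575,605)):
            q=Q[(Q[:,0]>a)&(Q[:,0]<b)]
            if len(q)>10: print("   ",a,b,"top z",np.percentile(q[:,2],97).round(1),"y ridge",q[q[:,2]>np.percentile(q[:,2],70),1].mean().round(1))
    if show: cv2.imwrite(show,cv2.convertScaleAbs(np.hstack([cv2.resize(T[150:265,340:455],None,fx=3.4,fy=3.4,interpolation=2),cv2.resize(S[255:370,290:405],None,fx=3.4,fy=3.4,interpolation=2)])[:,:,::-1],alpha=1.5))
E
python3 -c "
from look import *
bar(75,140,'pics/v1.png')"
```

```text
t10.70 shift [0.45 0.15 5.23] turn 0.0 at [ 533.3 -242.5   72.3] [-3.141e+00  2.000e-03  3.126e+00] F [-0.5  0.3 -3. ] w 28.2 g 60.1
top 757 x [442.3 599.3] y [-287.6 -205. ] z [ 16.  132.7 246.8] fit [-1.50000e-02 -2.40811e+02]
    440 480 top z 136.5 y ridge -239.8
    490 520 top z 136.7 y ridge -240.1
    545 570 top z 277.3 y ridge -207.5
    575 605 top z 136.4 y ridge -239.4
side 1094 x [442.8 649.4] y [-264.9 -171.5] z [ -1.7 130.5 138.7] fit [ 2.11000e-01 -2.42541e+02]
    440 480 top z 135.9 y ridge -242.3
    490 520 top z 136.6 y ridge -243.3
    575 605 top z 136.4 y ridge -244.5
```

View pics/v1.png

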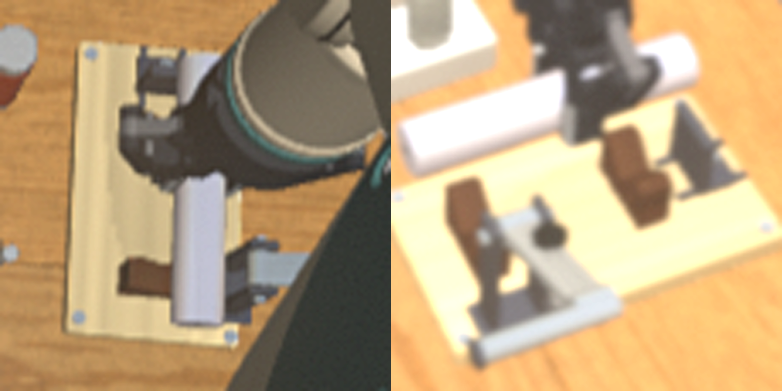

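The left panel shows the bar held level over the cradle, its near end at (198,320), parallel to the grooves. The right panel shows it clear of the lugs and above both V-rests, short of the stop at (710,150). I'll lower it now.

Call:
arm_command:
  series: [0,0.2,0,1.5,0,0,0.3,0,3,0,0,0.3,0,4.5,0,0,0.3,0,5.2,0,0,0.3,0,5.4,0]

```text
clock: 11.22
eef_pos: [528.5, -241.7, 15.8]
tool_rot: [3.141, -0.002, 3.126]
force: [-0.3, 0.0, -2.3]
width: 28.0
gripper_force: 60.2
```

Call:
arm_command:
  series: [0,0,0,0.1,0,0,0,0,0.1,0,0,0,0,0.2,0,0,0,0,0.2,0,0,0,0,0.2,0]

```text
clock: 11.63
eef_pos: [529.8, -242.3, 15.5]
tool_rot: [-3.141, 0.001, 3.126]
force: [-0.0, 0.2, -3.4]
width: 28.3
gripper_force: 60.2
```

```bash
python3 -c "
from look import *
bar(45,90)"
```

```text
t11.63 shift [ 0.08  0.12 -0.45] turn 0.0 at [ 529.8 -242.3   15.5] [-3.141e+00  1.000e-03  3.126e+00] F [-0.   0.2 -3.4] w 28.3 g 60.2
top 643 x [439.  594.5] y [-270.2 -205.4] z [-1.000e-01  7.570e+01  1.919e+02] fit [ 3.20000e-02 -2.37876e+02]
    440 480 top z 79.6 y ridge -239.4
    490 520 top z 80.5 y ridge -240.9
    575 605 top z 80.3 y ridge -238.6
side 1117 x [203.4 630.3] y [-283.4 -226.6] z [17.7 74.3 99.5] fit [   0.284 -245.648]
    440 480 top z 80.9 y ridge -244.8
    490 520 top z 98.8 y ridge -250.6
    575 605 top z 80.5 y ridge -245.1
```

Call:
arm_command:
  series: [0,0,0.1,0.2,0,0,0,0.1,0.4,0,0,0,0.1,0.5,0,0,0,0.1,0.5,0,0,0,0.1,0.5,0]

```text
clock: 12.15
eef_pos: [529.5, -241.3, 9.8]
tool_rot: [-3.141, 0.0, 3.125]
force: [0.3, -0.6, -2.3]
width: 28.0
gripper_force: 60.4
```

Call:
arm_command:
  series: [0,0,0,0.05,0,0,0,0,0.1,0,0,0,0,0.1,0,0,0,0,0.1,0,0,0,0,0.1,0]

```text
clock: 12.57
eef_pos: [529.6, -241.8, 9.3]
tool_rot: [-3.141, 0.001, 3.125]
force: [-0.5, -1.4, 3.6]
width: 28.1
gripper_force: 60.7
```

Call:
arm_command:
  series: [0,0,-0.05,0,0,0,0,-0.05,0,0,0,0,-0.05,0.03,0,0,0,-0.05,0.03,0,0,0,-0.05,0.03,0]

```text
clock: 12.98
eef_pos: [529.7, -242.0, 8.9]
tool_rot: [-3.141, 0.001, 3.126]
force: [-1.0, -0.8, 6.2]
width: 28.1
gripper_force: 61.0
```

```bash
python3 -c "
from look import *
bar(45,90)"
```

```text
t12.98 shift [ 0.07  0.1  -1.11] turn -0.0 at [ 529.7 -242.     8.9] [-3.141e+00  1.000e-03  3.126e+00] F [-1.  -0.8  6.2] w 28.1 g 61.0
top 646 x [438.9 595.4] y [-268.1 -205.4] z [  0.3  69.5 186.5] fit [ 3.10000e-02 -2.37422e+02]
    440 480 top z 73.0 y ridge -239.6
    490 520 top z 74.2 y ridge -239.9
    575 605 top z 73.1 y ridge -239.0
side 1064 x [439.5 631.1] y [-282.  -227.1] z [18.8 68.2 97.7] fit [ 5.10000e-02 -2.47689e+02]
    440 480 top z 93.8 y ridge -247.0
    490 520 top z 97.6 y ridge -251.4
    575 605 top z 73.9 y ridge -244.3
```

Call:
arm_command:
  series: [0,0,0,-0.06,0,0,-0.1,0,-0.06,0,0,-0.2,0,-0.06,0,0,-0.3,0,-0.06,0,0,-0.4,0,-0.06,0]

```text
clock: 13.5
eef_pos: [532.3, -242.2, 8.8]
tool_rot: [-3.141, -0.002, 3.125]
force: [-3.4, -3.2, 0.8]
width: 28.1
gripper_force: 60.8
```

Call:
arm_command:
  series: [0,-0.1,0,0,0,0,-0.2,0,0,0,0,-0.3,0,0,0,0,-0.3,0,0,0,0,-0.3,0,0,0]

```text
clock: 13.92
eef_pos: [536.3, -242.1, 9.0]
tool_rot: [-3.141, -0.0, 3.125]
force: [-2.7, -3.9, -0.9]
width: 28.4
gripper_force: 60.6
```

Call:
arm_command:
  series: [0,-0.1,-0.03,0,0,0,-0.2,-0.06,0,0,0,-0.25,-0.06,0,0,0,-0.25,-0.06,0,0,0,-0.25,-0.06,0,0]

```text
clock: 14.33
eef_pos: [539.4, -242.0, 9.1]
tool_rot: [3.141, 0.001, 3.126]
force: [-1.4, -2.7, -0.6]
width: 28.3
gripper_force: 60.5
```

Call:
arm_command:
  series: [0,-0.05,0,0,0,0,-0.1,0,0,0,0,-0.15,0,0,0,0,-0.15,0,0,0,0,-0.15,0,0,0]

```text
clock: 14.75
eef_pos: [540.8, -242.1, 9.2]
tool_rot: [3.141, 0.0, 3.126]
force: [-1.9, -2.0, -1.0]
width: 28.2
gripper_force: 60.5
```

```bash
python3 -c "
from look import *
bar(45,90)"
```

```text
t14.75 shift [ 1.18  0.09 -1.08] turn 0.0 at [ 540.8 -242.1    9.2] [3.141 0.    3.126] F [-1.9 -2.  -1. ] w 28.2 g 60.5
top 651 x [360.4 607.1] y [-267.6  -95.6] z [ 16.   69.6 209.7] fit [-1.29000e-01 -2.41342e+02]
    440 480 top z 73.8 y ridge -239.1
    490 520 top z 74.2 y ridge -239.8
    545 570 top z 215.2 y ridge -207.3
    575 605 top z 73.4 y ridge -236.8
side 1057 x [450.6 631.1] y [-282.6 -225.9] z [18.2 68.8 98. ] fit [ 1.0000e-01 -2.4862e+02]
    440 480 top z 93.2 y ridge -247.5
    490 520 top z 97.7 y ridge -248.5
    575 605 top z 73.8 y ridge -243.6
```

Call:
arm_command:
  series: [0,-0.03,0,0,0,0,-0.06,0,0,0,0,-0.1,0,0,0,0,-0.1,0,0,0,0,-0.1,0,0,0]

```text
clock: 15.27
eef_pos: [541.6, -242.2, 9.2]
tool_rot: [3.141, 0.0, 3.126]
force: [-1.3, -0.6, -2.0]
width: 27.9
gripper_force: 60.5
```

```bash
python3 -c "
from h import *
go(529,-241,20,np.pi)"
```

```text
t15.27 shift [ 1.26  0.1  -1.08] turn -0.9 at [ 541.6 -242.2    9.2] [3.141 0.    3.126] F [-1.3 -0.6 -2. ] w 27.9 g 60.5
```

Call:
arm_command:
  series: [0,-0.03,0,0.02,0,0,-0.06,0,0.03,0,0,-0.1,0,0.03,0,0,-0.1,0,0.03,0,0,-0.1,0,0.03,0]

```text
clock: 15.68
eef_pos: [541.5, -242.2, 9.0]
tool_rot: [3.141, -0.002, 3.126]
force: [-3.9, 0.6, 4.6]
width: 28.1
gripper_force: 60.7
```

Call:
arm_command:
  series: [0,0,0,-0.03,0,0,0,0,-0.03,0,0,0,0,-0.03,0,0,0,0,-0.03,0,0,0,0,-0.03,0]

```text
clock: 16.1
eef_pos: [541.5, -242.2, 9.0]
tool_rot: [3.141, -0.002, 3.126]
force: [-4.5, -0.4, 1.6]
width: 28.0
gripper_force: 60.7
```

Call:
arm_command:
  series: [0,-0.03,0,0,0,0,-0.06,0,0,0,0,-0.06,0,0,0,0,-0.06,0,0,0,0,-0.06,0,0,0]

```text
clock: 16.52
eef_pos: [541.4, -242.2, 9.0]
tool_rot: [3.141, -0.003, 3.126]
force: [-6.9, 0.4, 3.6]
width: 28.3
gripper_force: 60.7
```

Call:
arm_command:
  series: [0,-0.02,0,-0.02,0,0,-0.04,0,-0.02,0,0,-0.04,0,-0.02,0,0,-0.04,0,-0.02,0,0,-0.04,0,-0.02,0]

```text
clock: 16.93
eef_pos: [541.4, -242.2, 9.0]
tool_rot: [3.141, -0.004, 3.125]
force: [-6.1, 0.2, 2.9]
width: 28.1
gripper_force: 60.7
```

Call:
arm_command:
  series: [0,-0.03,0,0,0,0,-0.05,0,0,0,0,-0.05,0,0,0,0,-0.05,0,0,0,0,-0.05,0,0,0]

```text
clock: 17.35
eef_pos: [541.4, -242.2, 9.0]
tool_rot: [3.141, -0.004, 3.125]
force: [-7.8, 1.2, 3.1]
width: 28.6
gripper_force: 60.7
```

```bash
python3 -c "
from look import *
bar(45,90)"
```

```text
t17.35 shift [ 1.25  0.1  -1.1 ] turn -0.0 at [ 541.4 -242.2    9. ] [ 3.141 -0.004  3.125] F [-7.8  1.2  3.1] w 28.6 g 60.7
top 646 x [361.9 607. ] y [-268.6  -95. ] z [ 16.1  69.5 212.3] fit [-1.3900e-01 -2.4112e+02]
    440 480 top z 73.4 y ridge -239.5
    490 520 top z 73.6 y ridge -240.3
    545 570 top z 216.4 y ridge -207.6
    575 605 top z 72.0 y ridge -236.4
side 1035 x [451.4 631.4] y [-283.1 -226.6] z [18.8 68.7 98.7] fit [ 1.55000e-01 -2.48721e+02]
    440 480 top z 94.8 y ridge -248.5
    490 520 top z 99.0 y ridge -248.0
    575 605 top z 74.1 y ridge -244.5
```

Call:
arm_command:
  series: [38,0,0,0,0,42,0,0,0,0,50,0,0,0,0,60,0,0,0,0,60,0,0,0,0]

```text
clock: 17.87
eef_pos: [544.9, -242.5, 9.6]
tool_rot: [-3.141, 0.002, 3.126]
force: [-0.0, 0.3, -0.2]
width: 51.2
gripper_force: 0.0
```

Call:
arm_command:
  series: [60,0,0,-1,0,60,0,0,-3,0,60,0,0,-6,0,60,0,0,-9,0,60,0,0,-12,0]

```text
clock: 18.28
eef_pos: [543.9, -242.4, 131.3]
tool_rot: [-3.142, 0.0, 3.126]
force: [0.7, -0.2, 0.6]
width: 51.5
gripper_force: 0.0
```

Call:
arm_command:
  series: [100,2.4,-2,-1,0,100,4.8,-5,-2,0,100,7.2,-8,-2,0,100,9.6,-10.5,-2,0,100,9.6,-12.5,-2,0]

```text
clock: 18.7
eef_pos: [439.7, -369.2, 150.7]
tool_rot: [-3.14, -0.004, 3.12]
force: [-1.0, -0.2, -1.0]
width: 85.6
gripper_force: 0.0
```

Run:
```python
from h import *
go(445,-368,150,np.pi-0.016)
T,d=viewer.get_image("top");S,d2=viewer.get_image("side")
np.savez("s1.npz",T=T,d=d,S=S,d2=d2)
cv2.imwrite("pics/s1.png",cv2.convertScaleAbs(np.hstack([cv2.resize(T[150:265,340:455],None,fx=3.4,fy=3.4,interpolation=2),cv2.resize(S[255:370,290:405],None,fx=3.4,fy=3.4,interpolation=2)])[:,:,::-1],alpha=1.5))
# handle: side depth, initial image
I=np.load("side0.npz"); C=cloud("side",I['d'])
m=(C[...,0]>410)&(C[...,0]<476)&(C[...,1]>-395)&(C[...,1]<-340)&(C[...,2]>110)&(C[...,2]<150); Q=C[m]; print("side",len(Q),Q.mean(0),Q.min(0),Q.max(0))
I=np.load("top0.npz"); C=cloud("top",I['d'])
m=(C[...,0]>410)&(C[...,0]<472)&(C[...,1]>-395)&(C[...,1]<-340)&(C[...,2]>110)&(C[...,2]<150); Q=C[m]; print("top",len(Q),Q.mean(0),Q.min(0),Q.max(0))
```

```text
t18.70 shift [-0.53  0.13  0.06] turn -0.3 at [ 439.7 -369.2  150.7] [-3.14  -0.004  3.12 ] F [-1.  -0.2 -1. ] w 85.6 g 0.0
side 341 [ 448.98583203 -368.19182616  133.40926759] [ 418.76698571 -375.29850017  115.89055194] [ 475.89952659 -340.23410384  139.20255676]
top 202 [ 444.41099194 -366.08906699  134.19474759] [ 418.36043378 -373.7595044   122.98758487] [ 471.87860565 -359.90740907  139.93019159]
```

View pics/s1.png

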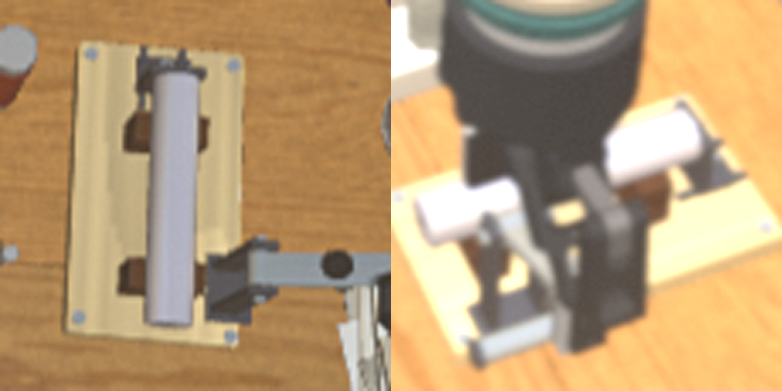

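The left panel shows the bar bedded in both rests with its far end at the stop (180,75). The right panel shows the open gripper above the strap handle at (510,340). I'll descend onto the handle.

Call:
arm_command:
  series: [100,-0.5,0.1,1.5,0,100,-0.5,0.1,3,0,100,-0.5,0.1,4.5,0,100,-0.5,0.1,5.5,0,100,-0.5,0.1,5.5,0]

```text
clock: 19.22
eef_pos: [450.3, -363.3, 92.8]
tool_rot: [3.139, -0.003, 3.127]
force: [0.0, 0.2, -0.7]
width: 85.4
gripper_force: 0.0
```

Run:
```python
from h import *
go(446,-368,76,np.pi-0.016)
```

```text
t19.22 shift [ 0.42 -0.49  1.68] turn 0.1 at [ 450.3 -363.3   92.8] [ 3.139e+00 -3.000e-03  3.127e+00] F [ 0.   0.2 -0.7] w 85.4 g 0.0
```

Call:
arm_command:
  series: [100,0.3,-0.4,0.6,0,100,0.3,-0.4,1.2,0,100,0.3,-0.4,1.6,0,100,0.3,-0.4,1.6,0,100,0.3,-0.4,1.6,0]

```text
clock: 19.63
eef_pos: [447.9, -368.9, 78.4]
tool_rot: [3.141, 0.0, 3.126]
force: [0.3, 0.9, -0.2]
width: 85.2
gripper_force: 0.0
```

Call:
arm_command:
  series: [60,0,0,0,0,40,0,0,0,0,30,0,0,0,0,25,0,0,0,0,25,0,0,0,0]

```text
clock: 20.05
eef_pos: [448.0, -369.0, 78.5]
tool_rot: [-3.142, 0.0, 3.126]
force: [0.4, -0.7, -0.3]
width: 25.7
gripper_force: 0.0
```

Run:
```python
from h import *
go(446,-368,76,np.pi-0.016)
S,d2=viewer.get_image("side")
cv2.imwrite("pics/s2.png",cv2.convertScaleAbs(cv2.resize(S[270:370,290:390],None,fx=5,fy=5,interpolation=2)[:,:,::-1],alpha=1.5))
```

```text
t20.05 shift [0.2  0.09 0.25] turn 0.0 at [ 448.  -369.    78.5] [-3.142  0.     3.126] F [ 0.4 -0.7 -0.3] w 25.7 g 0.0
```

View pics/s2.png

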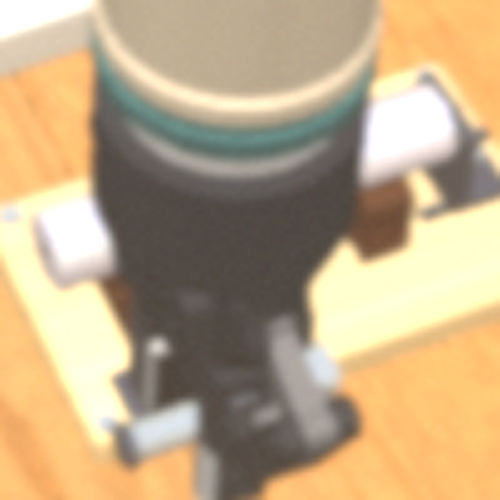

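The handle stub at (160,435) runs in between the closing fingers at (220,440). I'll close on it.

Call:
arm_command:
  series: [15,0,0,0,0,10,0,0,0,0,0,0,0,0,0,0,0,0,0,0,0,0,0,0,0]

```text
clock: 20.52
eef_pos: [447.9, -369.2, 78.5]
tool_rot: [-3.141, 0.0, 3.125]
force: [0.6, -0.1, 1.7]
width: 9.8
gripper_force: 58.4
```

Run:
```python
from h import *
go(446,-368,76,np.pi-0.016)
# arc table: from th0, tool (y,z) in cm
th0=2.70; th=np.linspace(th0,0.35,21)
for t in th: print(t.round(2),(9.2*(np.cos(t)-np.cos(th0))).round(2),(-9.2*(np.sin(t)-np.sin(th0))).round(2))
```

```text
t20.52 shift [0.19 0.11 0.25] turn -0.0 at [ 447.9 -369.2   78.5] [-3.141  0.     3.125] F [ 0.6 -0.1  1.7] w 9.8 g 58.4
2.7 0.0 -0.0
2.58 0.52 -0.95
2.47 1.14 -1.83
2.35 1.87 -2.63
2.23 2.68 -3.34
2.11 3.57 -3.95
2.0 4.53 -4.45
1.88 5.54 -4.84
1.76 6.59 -5.1
1.64 7.66 -5.24
1.52 8.74 -5.26
1.41 9.81 -5.15
1.29 10.87 -4.91
1.17 11.89 -4.55
1.06 12.86 -4.07
0.94 13.76 -3.48
0.82 14.59 -2.79
0.7 15.34 -2.01
0.58 15.99 -1.15
0.47 16.53 -0.21
0.35 16.96 0.78
```

Call:
arm_command:
  series: [0,0,0.52,-0.95,0,0,0,1.14,-1.83,0,0,0,1.87,-2.63,0,0,0,2.68,-3.34,0,0,0,3.57,-3.95,0]

```text
clock: 20.93
eef_pos: [448.7, -337.0, 119.0]
tool_rot: [-3.135, 0.002, 3.124]
force: [0.9, -9.2, -5.3]
width: 9.9
gripper_force: 58.4
```

```bash
python3 -c "
from h import *
go(446,-368,76,np.pi-0.016)"
```

```text
t20.93 shift [ 0.23 -3.08  4.32] turn -0.1 at [ 448.7 -337.   119. ] [-3.135e+00  2.000e-03  3.124e+00] F [ 0.9 -9.2 -5.3] w 9.9 g 58.4
```

Call:
arm_command:
  series: [0,0,0.96,-0.5,0,0,0,1.97,-0.89,0,0,0,3.02,-1.15,0,0,0,4.09,-1.29,0,0,0,5.17,-1.31,0]

```text
clock: 21.35
eef_pos: [450.2, -289.6, 135.5]
tool_rot: [-3.129, 0.006, 3.121]
force: [-4.9, -11.3, 8.8]
width: 9.9
gripper_force: 60.1
```

```bash
python3 -c "
from h import *
go(446,-368,76,np.pi-0.016)"
```

```text
t21.35 shift [ 0.3  -7.77  6.04] turn -0.2 at [ 450.2 -289.6  135.5] [-3.129  0.006  3.121] F [ -4.9 -11.3   8.8] w 9.9 g 60.1
```

Call:
arm_command:
  series: [0,0,1.33,-0.33,0,0,0,2.4,-0.07,0,0,0,3.44,0.3,0,0,0,4.43,0.81,0,0,0,5.34,1.42,0]

```text
clock: 21.77
eef_pos: [451.1, -232.0, 118.2]
tool_rot: [-3.135, 0.004, 3.124]
force: [-0.5, -9.8, -0.2]
width: 9.7
gripper_force: 63.3
```

```bash
python3 -c "
from h import *
go(446,-368,76,np.pi-0.016)"
```

```text
t21.77 shift [  0.28 -13.58   4.31] turn -0.1 at [ 451.1 -232.   118.2] [-3.135  0.004  3.124] F [-0.5 -9.8 -0.2] w 9.7 g 63.3
```

Call:
arm_command:
  series: [0,0,0.71,0.6,0,0,0,1.35,1.26,0,0,0,1.92,1.98,0,0,0,2.42,2.76,0,0,0,2.76,3.41,0]

```text
clock: 22.18
eef_pos: [451.7, -202.8, 83.9]
tool_rot: [-3.138, 0.004, 3.125]
force: [-0.8, -6.6, 7.6]
width: 9.6
gripper_force: 62.6
```

```bash
python3 -c "
from h import *
go(446,-368,76,np.pi-0.016)"
```

```text
t22.18 shift [  0.3  -16.52   0.85] turn -0.1 at [ 451.7 -202.8   83.9] [-3.138  0.004  3.125] F [-0.8 -6.6  7.6] w 9.6 g 62.6
```

Call:
arm_command:
  series: [0,0,0.2,0.5,0,0,0,0.4,1,0,0,0,0.52,1.4,0,0,0,0.52,1.4,0,0,0,0.52,1.4,0]

```text
clock: 22.6
eef_pos: [451.8, -197.3, 69.5]
tool_rot: [-3.139, 0.003, 3.125]
force: [2.3, -4.8, -1.7]
width: 9.8
gripper_force: 61.8
```

```bash
python3 -c "
from h import *
go(446,-368,76,np.pi-0.016)"
```

```text
t22.60 shift [  0.29 -17.08  -0.6 ] turn -0.1 at [ 451.8 -197.3   69.5] [-3.139e+00  3.000e-03  3.125e+00] F [ 2.3 -4.8 -1.7] w 9.8 g 61.8
```

Call:
arm_command:
  series: [40,0,0,0,0,40,0,0,0,0,40,0,0,-1,0,40,0,0,-3,0,40,0,0,-4.2,0]

```text
clock: 23.02
eef_pos: [450.6, -194.8, 112.3]
tool_rot: [3.141, -0.0, 3.126]
force: [0.1, -1.4, 0.1]
width: 34.1
gripper_force: 0.0
```

Call:
arm_command:
  series: [30,0,0.2,0,0,10,0,0.2,0,0,0,0,0.2,0,0,0,0,0.2,0,0,0,0,0.2,0,0]

```text
clock: 23.43
eef_pos: [450.1, -193.1, 110.1]
tool_rot: [3.141, -0.001, 3.126]
force: [1.0, 0.3, -0.1]
width: 0.5
gripper_force: 0.0
```

```bash
python3 -c "
from look import *
bar(45,90,'pics/s3.png')"
```

```text
t23.43 shift [-7.98 -4.67  8.99] turn 0.0 at [ 450.1 -193.1  110.1] [ 3.141e+00 -1.000e-03  3.126e+00] F [ 1.   0.3 -0.1] w 0.5 g 0.0
top 331 x [316.2 618.2] y [-271.2 -144.2] z [ 16.4  69.6 399.1] fit [  -0.696 -205.043]
    440 480 top z 464.0 y ridge -159.6
    545 570 top z 73.1 y ridge -240.1
    575 605 top z 73.7 y ridge -241.8
side 1237 x [451.7 630.6] y [-279.6 -233.7] z [17.6 67.2 75.1] fit [ 1.33000e-01 -2.51542e+02]
    440 480 top z 94.7 y ridge -247.9
    490 520 top z 101.3 y ridge -250.8
    545 570 top z 72.8 y ridge -244.4
    575 605 top z 73.1 y ridge -244.9
```

View pics/s3.png

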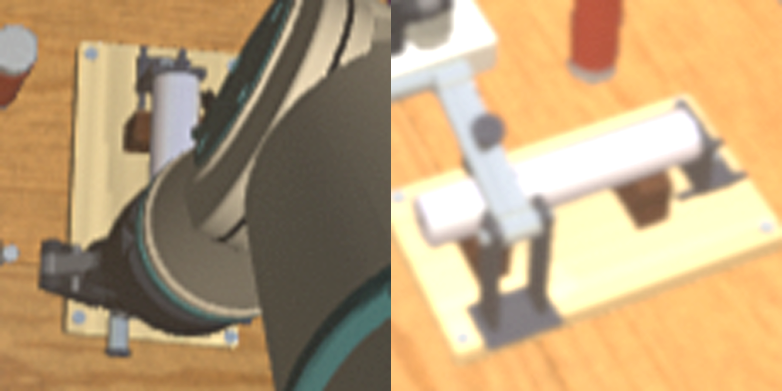

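The right panel shows the strap over the bar with its free end at (450,75), and the bar's far end still at the stop (690,130). The gripper is now closed above the handle, so I'll press down with the fingertips.

Call:
arm_command:
  series: [0,0,0,0.5,0,0,0,0,1,0,0,0,0,1.5,0,0,0,0,1.8,0,0,0,0,1.8,0]

```text
clock: 23.95
eef_pos: [450.0, -193.1, 91.7]
tool_rot: [3.141, -0.002, 3.126]
force: [-0.6, -0.1, -0.7]
width: -0.2
gripper_force: 0.0
```

Call:
arm_command:
  series: [0,0,0,0.15,0,0,0,0,0.3,0,0,0,0,0.45,0,0,0,0,0.6,0,0,0,0,0.6,0]

```text
clock: 24.37
eef_pos: [450.8, -192.7, 86.7]
tool_rot: [3.141, 0.0, 3.126]
force: [-0.6, 1.4, 2.3]
width: 0.3
gripper_force: 1.1
```

Contact is at about z 87. I'll continue in small steps.

Call:
arm_command:
  series: [0,0,0,0.1,0,0,0,0,0.2,0,0,0,0,0.3,0,0,0,0,0.4,0,0,0,0,0.5,0]

```text
clock: 24.78
eef_pos: [450.9, -193.2, 81.7]
tool_rot: [3.141, 0.0, 3.126]
force: [0.1, 2.9, 4.9]
width: -0.1
gripper_force: 2.3
```

Call:
arm_command:
  series: [0,0,0,0.1,0,0,0,0,0.2,0,0,0,0,0.3,0,0,0,0,0.4,0,0,0,0,0.5,0]

```text
clock: 25.2
eef_pos: [450.7, -193.5, 76.6]
tool_rot: [-3.142, 0.0, 3.126]
force: [0.7, 3.9, 3.1]
width: 0.0
gripper_force: 2.0
```

Call:
arm_command:
  series: [0,0,0,0.1,0,0,0,0,0.2,0,0,0,0,0.3,0,0,0,0,0.4,0,0,0,0,0.4,0]

```text
clock: 25.62
eef_pos: [450.7, -193.6, 72.5]
tool_rot: [-3.141, -0.0, 3.126]
force: [0.1, 1.4, 2.7]
width: -0.2
gripper_force: 1.1
```

Call:
arm_command:
  series: [0,0,0,0.1,0,0,0,0,0.2,0,0,0,0,0.3,0,0,0,0,0.3,0,0,0,0,0.3,0]

```text
clock: 26.03
eef_pos: [450.5, -193.9, 69.5]
tool_rot: [-3.141, -0.0, 3.125]
force: [0.0, 0.4, 1.4]
width: 0.2
gripper_force: 0.6
```

Call:
arm_command:
  series: [0,0,0,0.1,0,0,0,0,0.2,0,0,0,0,0.3,0,0,0,0,0.4,0,0,0,0,0.5,0]

```text
clock: 26.45
eef_pos: [450.5, -193.4, 64.6]
tool_rot: [3.142, -0.0, 3.126]
force: [-0.7, 2.1, 4.1]
width: -0.0
gripper_force: 1.9
```

```bash
python3 -c "
from h import *
go(446,-368,76,np.pi-0.016)"
```

```text
t26.45 shift [  0.17 -17.46  -1.14] turn -0.0 at [ 450.5 -193.4   64.6] [ 3.142 -0.     3.126] F [-0.7  2.1  4.1] w -0.0 g 1.9
```

Call:
arm_command:
  series: [0,0,0,0.08,0,0,0,0,0.16,0,0,0,0,0.24,0,0,0,0,0.32,0,0,0,0,0.4,0]

```text
clock: 26.87
eef_pos: [450.6, -193.3, 60.7]
tool_rot: [3.141, -0.0, 3.126]
force: [-1.0, 2.7, 6.9]
width: -0.0
gripper_force: 3.3
```

Call:
arm_command:
  series: [0,0,0,0.05,0,0,0,0,0.1,0,0,0,0,0.15,0,0,0,0,0.2,0,0,0,0,0.25,0]

```text
clock: 27.28
eef_pos: [450.6, -193.3, 58.5]
tool_rot: [3.141, -0.0, 3.126]
force: [-1.4, 2.3, 9.6]
width: -0.0
gripper_force: 4.6
```

Call:
arm_command:
  series: [0,0,0,-0.1,0,0,0,0,-0.4,0,0,0,0,-1.5,0,0,0,0,-4,0,0,0,0,-7,0]

```text
clock: 27.7
eef_pos: [449.2, -193.4, 127.6]
tool_rot: [3.141, -0.004, 3.125]
force: [0.9, 0.3, -0.2]
width: 0.1
gripper_force: 0.0
```

Call:
arm_command:
  series: [0,0,2,-3,0,0,0,4,-6,0,0,0,7,-8,0,0,0,10,-10,0,0,0,13,-11,0]

```text
clock: 28.12
eef_pos: [453.9, -63.0, 240.6]
tool_rot: [-3.141, 0.004, 3.124]
force: [1.1, 0.8, -0.5]
width: -0.1
gripper_force: 0.0
```

Run:
```python
from look import *
bar(45,90)
S,d2=viewer.get_image("side"); C=cloud("side",d2)
m=(C[...,0]>415)&(C[...,0]<470)&(C[...,1]>-225)&(C[...,1]<-170)&(C[...,2]>60)&(C[...,2]<115);Q=C[m]; print("handle",len(Q),Q.mean(0),np.percentile(Q[:,2],[5,95]))
cv2.imwrite("pics/end.png",cv2.convertScaleAbs(cv2.resize(S[250:370,280:420],None,fx=5,fy=5,interpolation=2)[:,:,::-1],alpha=1.4))
```

```text
t28.12 shift [ -7.73 -17.65  22.11] turn -0.1 at [453.9 -63.  240.6] [-3.141  0.004  3.124] F [ 1.1  0.8 -0.5] w -0.1 g 0.0
top 0
side 1252 x [451.4 630.4] y [-279.6 -233.5] z [17.5 67.2 89. ] fit [ 1.36000e-01 -2.51733e+02]
    440 480 top z 91.4 y ridge -248.3
    490 520 top z 98.9 y ridge -251.7
    545 570 top z 72.9 y ridge -244.2
    575 605 top z 73.2 y ridge -245.1
handle 177 [ 444.68554746 -195.60075909   89.10324264] [83.6442715  92.94937509]
```

View pics/end.png

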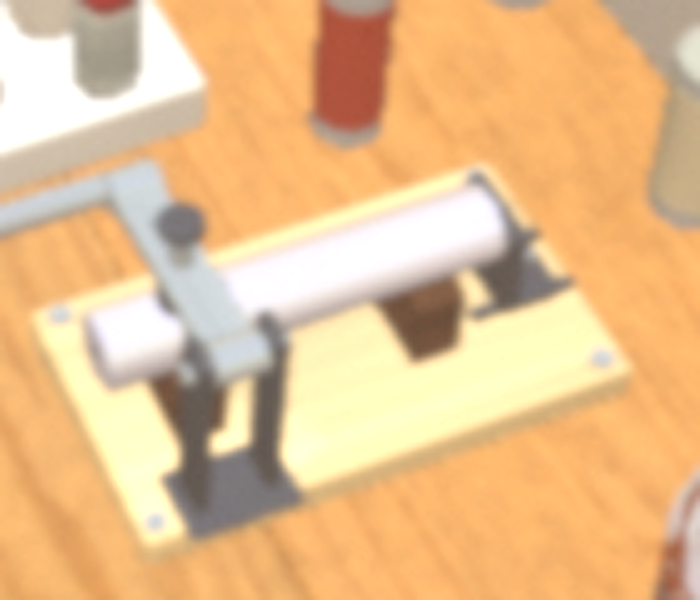

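The final view shows the bar in both rests with its end at the stop (500,215). The strap is level across it with the knob at (182,225), and the gripper is clear. One last check that the other things haven't moved.

Run:
```python
from h import *
a=np.load("side0.npz")['p'].astype(int); b=viewer.get_image("side")[0].astype(int); D=np.abs(a-b).max(2)
for n,(r0,r1,c0,c1) in dict(oiler=(243,287,220,245),offcut=(325,355,220,275),slip=(215,252,195,240),pencil=(365,392,222,298),brushjar=(195,280,255,300),cradle=(285,360,285,410)).items(): print(n,(D[r0:r1,c0:c1]>40).mean().round(3))
s=monitor.read_state(); print(s['clock'],s['force'])
```

```text
oiler 0.0
offcut 0.0
slip 0.0
pencil 0.0
brushjar 0.0
cradle 0.218
28.3167 [-0.58967774 -0.56205043 -0.38169992]
```

```bash
python3 -c "
from cell import workorder
print(workorder.finish_job())"
```

```text
the job is handed in; nothing more can be done
None
```

The job is handed in after about 28 s of robot time: the bar lies in both V-rests, pushed against the stop with about 8 N at the wrist, and the strap is pressed down with about 9.6 N at the handle. The bystanders show no change in the side view.

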